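# Load the jar capping machine

## Task

Get the capping machine ready for a run: first pull the feed lever right back to its stop (0 degrees). Then, leaving it stopped, load the machine: pick up the scoop tray, tip its screw caps out into the feed hopper and set the emptied tray back down flat on the bench, put every cap lying about on the bench into the hopper as well, and stand each jar upright, fully down, in the nest of its own shape. Only when all of that is loaded set the feed lever to 60 degrees (the broad mark) and leave it there; leave the beaker and the tip box where they stand.

Things in the scene. Friction and masses are not known exactly. Their poses are not given: they have to be found in the camera images.
- hopper: Feed hopper: square open-topped steel box, 190 x 190 mm (5 mm walls), sloping plates inside, on a cream base; rim 80 mm above the bench, inner floor 20 mm up. Origin: centre of its underside, straight below the mouth; z up, walls along x and y. The machine's cream body (260 x 160 mm, 170 mm high) adjoins its -y side, centred 190 mm from the origin.
- feed_pivot (a point): The feed lever's pivot, 45 mm above the bench, in a fixed cream console 100 mm (x) x 64 mm (y) x 45 mm high with a black drum scale (radius 40 mm about the pivot, white ticks at 0, 30, 60 and 90 degrees, the 60 tick broad). This point's axes are the console's: the lever swings in its x-z plane about its y.
- feed (a joint): Feed lever angle in rad. 0 (the stop): it leans 45 degrees towards the console's -x (the robot's side); 0.785: upright; 1.571 (90 degrees): leans 45 degrees to +x. It stays where it is left (stiff hinge, about 1 N at the grip).
- feed_grip (a point): Centre of the lever's black cross-grip, a round bar 18 mm thick and 30 mm long along the console's y, 78 mm from the pivot; pinch its two ends from above.
- jar_round: Open white plastic jar, round, 52 mm across, straight-sided, body 46 mm tall with a narrower 6 mm thin neck ring (52 mm in all), 90 g, standing upright on the bench. Origin: centre of its underside, z up. May be absent.
- nest_round: Fixed dark metal nest for that jar: a plate 76 x 76 x 16 mm with a pocket of the jar's shape (round, 52 mm across, plus 5 mm), 12 mm deep, its floor 4 mm above the bench. Origin: centre of its underside; axes as the jar's.
- jar_square: Open white plastic jar, square, 42 x 42 mm, straight-sided, body 46 mm tall with a narrower 6 mm thin neck ring (52 mm in all), 90 g, standing upright on the bench. Origin: centre of its underside, z up. May be absent.
- nest_square: Fixed dark metal nest for that jar: a plate 76 x 76 x 16 mm with a pocket of the jar's shape (square, 42 x 42 mm, plus 5 mm), 12 mm deep, its floor 4 mm above the bench. Origin: centre of its underside; axes as the jar's.
- jar_oblong: Open white plastic jar, oblong, 60 mm (its x) x 36 mm (its y), straight-sided, body 46 mm tall with a narrower 6 mm thin neck ring (52 mm in all), 90 g, standing upright on the bench. Origin: centre of its underside, z up. May be absent.
- nest_oblong: Fixed dark metal nest for that jar: a plate 76 x 76 x 16 mm with a pocket of the jar's shape (oblong, 60 mm (its x) x 36 mm (its y), plus 5 mm), 12 mm deep, its floor 4 mm above the bench. Origin: centre of its underside; axes as the jar's.
- tray: Steel scoop tray, pan 120 mm (x) x 116 mm (y), sides and back 3 mm thick, 32 mm high; flat floor 85 mm, then a ramp up to the open spout edge (x -60 mm, z 12.5 mm). Black upright handle block 16 mm (x) x 60 mm (y), 60 mm high, centred at x +100 mm, 32 mm clear of the pan's back wall. 0.28 kg. Origin: centre of the pan's underside, z up. Holds six caps at the start.
- tray_handle (a point): Grip point in the handle block, 100 mm ahead of the tray's origin (+x) and 45 mm above its underside; 15 mm below the handle's top.
- cap0: Hexagonal blue screw cap, 30 mm across flats, 22 mm tall, 20 g, in the tray at the start. Origin: centre of its underside, z its axis; one pair of flats faces its y, the others at 60 degree steps.
- cap1: Hexagonal blue screw cap, 30 mm across flats, 22 mm tall, 20 g, in the tray at the start. Origin: centre of its underside, z its axis; one pair of flats faces its y, the others at 60 degree steps.
- cap2: Hexagonal blue screw cap, 30 mm across flats, 22 mm tall, 20 g, in the tray at the start. Origin: centre of its underside, z its axis; one pair of flats faces its y, the others at 60 degree steps.
- cap3: Hexagonal blue screw cap, 30 mm across flats, 22 mm tall, 20 g, in the tray at the start. Origin: centre of its underside, z its axis; one pair of flats faces its y, the others at 60 degree steps.
- cap4: Hexagonal blue screw cap, 30 mm across flats, 22 mm tall, 20 g, in the tray at the start. Origin: centre of its underside, z its axis; one pair of flats faces its y, the others at 60 degree steps.
- cap5: Hexagonal blue screw cap, 30 mm across flats, 22 mm tall, 20 g, in the tray at the start. Origin: centre of its underside, z its axis; one pair of flats faces its y, the others at 60 degree steps.
- cap6: Hexagonal blue screw cap, 30 mm across flats, 22 mm tall, 20 g, lying on the bench at the start, may be absent. Origin: centre of its underside, z its axis; one pair of flats faces its y, the others at 60 degree steps.
- cap7: Hexagonal blue screw cap, 30 mm across flats, 22 mm tall, 20 g, lying on the bench at the start, may be absent. Origin: centre of its underside, z its axis; one pair of flats faces its y, the others at 60 degree steps.
- cap8: Hexagonal blue screw cap, 30 mm across flats, 22 mm tall, 20 g, lying on the bench at the start, may be absent. Origin: centre of its underside, z its axis; one pair of flats faces its y, the others at 60 degree steps.
- beaker: Glass beaker, 64 mm across, 85 mm high, on the bench; leave it. Origin: underside.
- tip_box: Grey pipette tip box, 120 x 85 x 60 mm; leave it. Origin: underside.

How it is judged:
On the way, in this order (a step that is already met when the one before it is completed fails the run):
1. the feed lever is pulled back to its stop (under 5 degrees) (value of joint feed below 0.087 rad), for 0.2 s.
2. the tray is tipped over the hopper (more than 35 degrees, held above the hopper mouth), with the feed lever at its stop (angle between tray's own z axis and vertical above 0.61 rad and horizontal distance between tray and hopper below 0.13 m and height (world z) of tray above 0.07 m and value of joint feed below 0.12 rad), for 0.1 s.
3. all caps lie in the hopper, the tray stands flat on the bench and every jar stands in the nest of its shape, with the feed lever still at its stop (x of cap0 in the frame of hopper between -0.095 and 0.095 m and y of cap0 in the frame of hopper between -0.095 and 0.095 m and z of each of cap0, cap1, cap2, cap3, cap4, cap5, cap6, cap7, cap8 in the frame of hopper below 0.075 m and linear speed of each of cap0, cap1, cap2, cap3, cap4, cap5, cap6, cap7, cap8, jar_round, jar_square, jar_oblong, tray below 0.05 m/s and x of cap1 in the frame of hopper between -0.095 and 0.095 m and y of cap1 in the frame of hopper between -0.095 and 0.095 m and x of cap2 in the frame of hopper between -0.095 and 0.095 m and y of cap2 in the frame of hopper between -0.095 and 0.095 m and x of cap3 in the frame of hopper between -0.095 and 0.095 m and y of cap3 in the frame of hopper between -0.095 and 0.095 m and x of cap4 in the frame of hopper between -0.095 and 0.095 m and y of cap4 in the frame of hopper between -0.095 and 0.095 m and x of cap5 in the frame of hopper between -0.095 and 0.095 m and y of cap5 in the frame of hopper between -0.095 and 0.095 m and x of cap6 in the frame of hopper between -0.095 and 0.095 m and y of cap6 in the frame of hopper between -0.095 and 0.095 m and x of cap7 in the frame of hopper between -0.095 and 0.095 m and y of cap7 in the frame of hopper between -0.095 and 0.095 m and x of cap8 in the frame of hopper between -0.095 and 0.095 m and y of cap8 in the frame of hopper between -0.095 and 0.095 m and horizontal distance between jar_round and nest_round below 0.006 m and z of jar_round in the frame of nest_round below 0.008 m and angle between each of jar_round, jar_square, jar_oblong, tray's own z axis and vertical below 0.1 rad and horizontal distance between jar_square and nest_square below 0.006 m and z of jar_square in the frame of nest_square below 0.008 m and horizontal distance between jar_oblong and nest_oblong below 0.006 m and z of jar_oblong in the frame of nest_oblong below 0.008 m and height (world z) of tray below 0.008 m and value of joint feed below 0.12 rad), for 0.2 s.
4. the feed lever is set to 60 degrees (within 6) (value of joint feed between 0.942 and 1.152 rad), for 0.2 s.
At the end, for the whole second after the job is handed in: All caps lie in the hopper, below its rim; each jar is upright (6 degrees) in the nest of its shape, centred within 6 mm, within 4 mm of the pocket floor; the tray is flat on the bench (6 degrees, 8 mm); the feed lever is at 60 degrees, within 6; all at rest (all of step 4 and x of cap0 in the frame of hopper between -0.095 and 0.095 m and y of cap0 in the frame of hopper between -0.095 and 0.095 m and z of each of cap0, cap1, cap2, cap3, cap4, cap5, cap6, cap7, cap8 in the frame of hopper below 0.075 m and linear speed of each of cap0, cap1, cap2, cap3, cap4, cap5, cap6, cap7, cap8, jar_round, jar_square, jar_oblong, tray below 0.05 m/s and x of cap1 in the frame of hopper between -0.095 and 0.095 m and y of cap1 in the frame of hopper between -0.095 and 0.095 m and x of cap2 in the frame of hopper between -0.095 and 0.095 m and y of cap2 in the frame of hopper between -0.095 and 0.095 m and x of cap3 in the frame of hopper between -0.095 and 0.095 m and y of cap3 in the frame of hopper between -0.095 and 0.095 m and x of cap4 in the frame of hopper between -0.095 and 0.095 m and y of cap4 in the frame of hopper between -0.095 and 0.095 m and x of cap5 in the frame of hopper between -0.095 and 0.095 m and y of cap5 in the frame of hopper between -0.095 and 0.095 m and x of cap6 in the frame of hopper between -0.095 and 0.095 m and y of cap6 in the frame of hopper between -0.095 and 0.095 m and x of cap7 in the frame of hopper between -0.095 and 0.095 m and y of cap7 in the frame of hopper between -0.095 and 0.095 m and x of cap8 in the frame of hopper between -0.095 and 0.095 m and y of cap8 in the frame of hopper between -0.095 and 0.095 m and horizontal distance between jar_round and nest_round below 0.006 m and z of jar_round in the frame of nest_round below 0.008 m and angle between each of jar_round, jar_square, jar_oblong, tray's own z axis and vertical below 0.1 rad and horizontal distance between jar_square and nest_square below 0.006 m and z of jar_square in the frame of nest_square below 0.008 m and horizontal distance between jar_oblong and nest_oblong below 0.006 m and z of jar_oblong in the frame of nest_oblong below 0.008 m and height (world z) of tray below 0.008 m and velocity of joint feed between -0.05 and 0.05 rad/s); the robot touches nothing.
It fails at once if the beaker is moved more than 3 cm (distance of beaker from where it was at the start of the episode above 0.03 m).
It fails at once if the tip box is moved more than 3 cm (distance of tip_box from where it was at the start of the episode above 0.03 m).
Of jar_round, jar_square, jar_oblong only 2 to 3 are there at a start; the rules pass over those that are not, and their reading is None.
Of cap6, cap7, cap8 only 1 to 3 are there at a start; the rules pass over those that are not, and their reading is None.
At some moment in a run one of jar_round, jar_square, jar_oblong, cap6, cap7, cap8 may be knocked a few centimetres aside while the robot is not near it.
It also fails if it takes over 210 s, if anything falls off the work surface, if the arm or the gripper's body presses on something with over 40 N, if the wrist force passes 120 N, or if a joint passes its speed limit or range.

## Robot

A 6-joint arm with a two-finger parallel gripper is mounted at the origin on the work surface. World frame = base frame: x ahead of the robot, y to its left, z up, the work surface at z = 0. Lengths are in m, angles in rad, forces in N, time in s.
With the tool pointing down it reaches from about 0.35 to 0.95 m from the base axis. Payload 17.4 kg.
Tool frame: the origin (TCP) lies between the finger pads; the fingertips stand 14 mm ahead of it and the grasp point (between the pads) lies 5 mm behind it; z points along the fingers, y is the line along which they close (so a half turn about z gives the same grasp; the last joint's range is limited). The gripper opens to 93 mm and grips with 3 to 60 N. Pads are 15 mm wide; open, the fingers measure 128 mm over their backs; the gripper's body (75 mm by 188 mm) begins 65 mm behind the grasp point.
Start: joints at [-1.341, 0.116, 1.442, -0, 1.584, -0.038], TCP at [0.179, -0.651, 0.233] pointing down, gripper open.
Joint ranges: [-2.83, 2.83], [-0.83, 2.19], [0.07, 2.5], [-1.14, 4.28], [0.01, 3], [-2.97, 2.97]. Speed limits (rad/s): [1.89, 1.89, 2.22, 3.14, 3.14, 3.14].

## Interface

Orientations are given as a unit quaternion [x, y, z, w].
In Python, from workcell import env gives the robot as it stands. Calls block until the motion is done:
- env.move_pose(position, orientation): joint-space move of the TCP to a pose.
- env.move_straight(position, orientation=None, feed=0.15, max_force=None): straight line of the TCP; orientation=None keeps the orientation; feed is the mean speed in m/s. With max_force (N) it stops when the force on the tool has changed by that much, and returns True; else False.
- env.move_joints(angles): joint-space move.
- env.gripper_to(opening, effort=None): opening from 0.0 (shut) to 1.0 (fully open); effort is the grip in N (None keeps the last); returns when the fingers have stopped.
- env.wait(seconds).
- env.solve_ik(position, orientation): joint angles nearest the present ones, or None.
- env.sense(): the state.
- env.get_image(name): name is "side" or "top"; returns the picture (420x560x3 uint8, blue, green, red); there is no depth.
- env.get_calibration(name): a dict with "fovy" (degrees; the focal length in pixels is half the picture's height over the tangent of half this angle, whatever the lens; pixels are square), "cx", "cy" (the principal point, pixels), "D" ([k1, k2, p1, p2, k3] as OpenCV has them; the pictures are not rectified), "camera_from_world" (4x4, takes a point from world to camera coordinates). Camera axes: x right, y up, looking along -z (the intrinsics and any distortion apply to the point x, -y, -z); pixel columns grow to the right and rows downward; lengths in m; the calibration is good to about 2 mm. A picture is of the moment at which its call begins. get_calibration takes no time and is no camera call.
A pose or a line that the arm cannot do raises env.MotionError and nothing moves.
- env.job_done(): hands the job in; it is judged then, once.
Trained networks look in the newest picture that a camera, given by its name, has taken for a name from the list of things; names that differ only in an ending like _2 or _b are one class to them, and where a whole thing is asked for, a point or a joint stands for the part that bears it (a point fixed in the world has none). Each returns a list of dicts, best first, with "conf" (0 to 1); they miss things now and then, are a little off and sometimes report something else, mostly with a low value. They report only what shows in the picture. A call takes as long as a camera call.
- env.recognise(name, camera): "extent" ([left, top, width, height] in pixels, round what is visible of it).
- env.regions_of(name, camera): "mask" (420x560 bool, what is visible of it) and "extent" ([left, top, width, height] in pixels, round what is visible of it).
- env.landmark_of(name, camera): "uv" ([column, row] in pixels: a listed point, or the origin of a listed thing).
The state is a dict: "time": time; "joints": joint angles; "joint_vel": joint speeds; "tau": joint torques, N m; "tool_pos": TCP position; "tcp_rot": TCP orientation; "ft_force": force on the tool from outside, world axes, zero at the start; "wrist_torque": the same for the moment, N m; "finger_gap": opening from 0.0 (shut) to 1.0 (fully open); "gripper_force": force on a finger pad.
Only numpy, scipy, OpenCV 4.12 (cv2) and the standard library are available. Lean on these libraries where they do the work, as an engineer would, in place of code of your own. Each camera call takes 0.05 s, during which the arm holds its last target. There are 200 camera calls.

## Working session

There is one attempt and no reset: what is moved stays moved. The work goes in short steps, each a Python script; the robot and the scene stay as the last script left them, time stands still between calls to the robot, and variables do not carry over. Pictures are saved under pics/ and viewed, at most 14 in all, crops included, and the job is handed in when it is done.

```bash
ls; mkdir -p pics; python3 - <<'E'
from workcell import env
import cv2,numpy as np
for c in("top","side"):
    cv2.imwrite(f"pics/{c}0.png",env.get_image(c))
    k=env.get_calibration(c);print(c,k["fovy"],k["cx"],k["cy"],k["D"],np.round(k["camera_from_world"],3).tolist())
    for n in "hopper feed_pivot feed_grip jar_round nest_round jar_square nest_square jar_oblong nest_oblong tray tray_handle cap0 cap6 beaker tip_box".split():
        print(n,[(np.round(d["uv"]).tolist(),round(d["conf"],2)) for d in env.landmark_of(n,c)])
print(env.sense())
E
```

```text
pics
top 45.267686257930826 289.1568750375197 207.95492275082404 [-0.11850167  0.          0.          0.          0.        ] [[0.104, -0.995, 0.004, -0.009], [0.971, 0.102, 0.215, -0.586], [-0.215, -0.019, 0.977, -0.961], [0.0, 0.0, 0.0, 1.0]]
hopper [([454.0, 272.0], 0.59)]
feed_pivot [([382.0, 195.0], 0.79)]
feed_grip [([386.0, 200.0], 0.55)]
jar_round [([146.0, 187.0], 0.57), ([224.0, 232.0], 0.32)]
nest_round [([324.0, 189.0], 0.96), ([136.0, 228.0], 0.54)]
jar_square [([222.0, 252.0], 0.47)]
nest_square [([309.0, 230.0], 0.81), ([379.0, 198.0], 0.74), ([328.0, 140.0], 0.42)]
jar_oblong [([144.0, 186.0], 0.71), ([135.0, 227.0], 0.68)]
nest_oblong [([313.0, 281.0], 0.7)]
tray [([220.0, 248.0], 0.67)]
tray_handle [([223.0, 197.0], 0.65)]
cap0 [([239.0, 237.0], 0.77), ([220.0, 254.0], 0.71), ([202.0, 247.0], 0.65), ([208.0, 230.0], 0.64), ([236.0, 258.0], 0.61), ([196.0, 171.0], 0.59), ([224.0, 231.0], 0.47)]
cap6 [([239.0, 237.0], 0.77), ([220.0, 254.0], 0.71), ([202.0, 247.0], 0.65), ([208.0, 230.0], 0.64), ([236.0, 258.0], 0.61), ([196.0, 171.0], 0.59), ([224.0, 231.0], 0.47)]

[... 679 characters left out ...]
nts': array([-1.34079866e+00,  1.15976970e-01,  1.44159965e+00,  1.30932750e-05,
        1.58398524e+00, -3.78278513e-02]), 'joint_vel': array([-7.22059867e-04, -3.31115892e-04,  3.78790439e-04, -8.77063757e-04,
       -3.76701059e-04, -8.41550786e-06]), 'tau': array([-3.94730669e-04, -7.21008039e+01, -6.22752070e+01,  7.79974787e-02,
        1.84740114e-02, -2.90542937e-05]), 'tool_pos': array([ 0.17860739, -0.65094934,  0.23266189]), 'tcp_rot': array([9.91047066e-01, 1.33512967e-01, 7.99309081e-06, 1.46987419e-05]), 'ft_force': array([ 0.46048437,  0.73591755, -0.08531107]), 'wrist_torque': array([0.01756173, 0.00075363, 0.01574427]), 'gripper_force': 0.0, 'finger_gap': 1.0022090618960633}
```

View pics/top0.png

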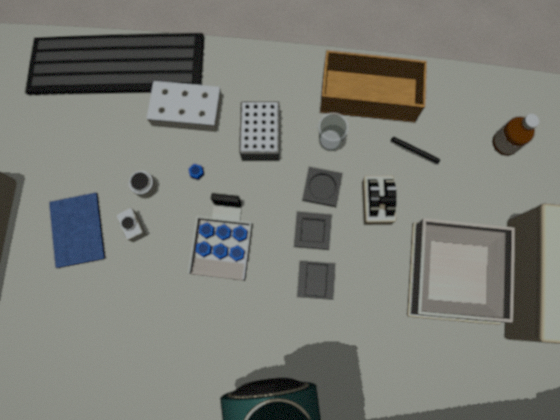

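View pics/side0.png

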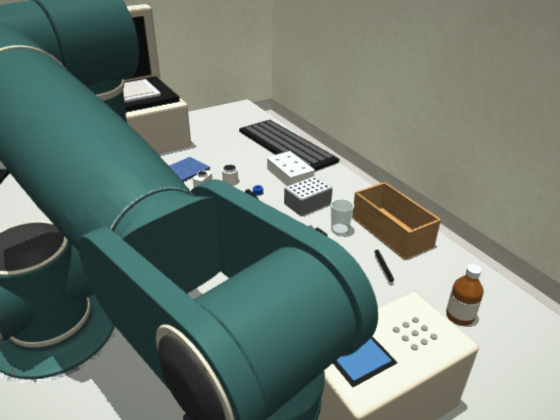

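```bash
cat > h.py <<'E'
from workcell import env
import cv2,numpy as np
from scipy.spatial.transform import Rotation as R
def cam(c):
    k=env.get_calibration(c);f=210/np.tan(np.radians(k["fovy"]/2))
    return np.array([[f,0,k["cx"]],[0,f,k["cy"]],[0,0,1]]),np.array(k["D"]),np.array(k["camera_from_world"])
def px2w(c,uv,z):
    K,D,T=cam(c);uv=np.array(uv,float).reshape(-1,1,2)
    p=cv2.undistortPoints(uv,K,D).reshape(-1,2)
    d=np.c_[p[:,0],-p[:,1],-np.ones(len(p))]@T[:3,:3]
    o=-T[:3,:3].T@T[:3,3];z=np.broadcast_to(z,len(p))
    return o+d*((z-o[2])/d[:,2])[:,None]
def w2px(c,P):
    K,D,T=cam(c);F=np.diag([1,-1,-1.])
    return cv2.projectPoints(np.array(P,float).reshape(-1,3),cv2.Rodrigues(F@T[:3,:3])[0],F@T[:3,3],K,D)[0].reshape(-1,2)
def down(yaw):  # tool y (closing) at angle yaw from world x... tool x at yaw-90 mirrored
    y=np.array([np.cos(yaw),np.sin(yaw),0]);z=np.array([0,0,-1.]);x=np.cross(y,z)
    return R.from_matrix(np.c_[x,y,z]).as_quat()
E
python3 - <<'E'
from h import *
K,D,T=cam("top");print("cam",-T[:3,:3].T@T[:3,3],K[0,0])
im=cv2.imread("pics/top0.png")
a=cv2.resize(im[150:300,95:255],None,fx=4,fy=4,interpolation=cv2.INTER_CUBIC)
b=cv2.resize(im[155:305,290:410],None,fx=5,fy=5,interpolation=cv2.INTER_CUBIC)[:600]
cv2.imwrite("pics/a.png",a);cv2.imwrite("pics/b.png",b)
for n in "nest_round nest_square nest_oblong jar_round jar_square jar_oblong tray hopper feed_grip cap6".split():
    print(n,[(d["extent"],round(d["conf"],2),np.round([np.argwhere(d["mask"])[:,1].mean(),np.argwhere(d["mask"])[:,0].mean()],1)) for d in env.regions_of(n,"top")])
E
```

```text
cam [0.36373106 0.03286207 1.06430607] 503.6538695459728
nest_round [([301.6, 166.3, 41.8, 41.7], 0.96, array([322. , 186.6]))]
nest_square [([296.0, 210.1, 36.1, 41.0], 0.67, array([312.6, 229.6])), ([362.5, 175.2, 34.8, 49.1], 0.5, array([378.4, 199.9])), ([216.2, 246.9, 11.9, 12.1], 0.48, array([220.3, 250.3]))]
nest_oblong [([296.8, 259.3, 39.5, 38.2], 0.98, array([316.1, 279.3]))]
jar_round [([130.5, 168.3, 26.7, 28.1], 0.92, array([142.6, 184.5])), ([361.3, 176.3, 36.3, 49.8], 0.66, array([378.3, 200. ]))]
jar_square []
jar_oblong [([114.6, 208.8, 34.1, 33.7], 0.84, array([131.3, 224.8]))]
tray [([187.8, 193.2, 64.1, 86.6], 0.78, array([221.2, 240.1]))]
hopper [([409.8, 201.7, 149.1, 144.5], 0.92, array([489.8, 273.3]))]
feed_grip [([299.6, 262.2, 36.5, 36.7], 0.52, array([315.9, 279.2])), ([304.0, 166.4, 36.0, 41.8], 0.4, array([322.1, 186.3]))]
cap6 [([214.4, 243.6, 13.5, 14.6], 0.78, array([220.2, 250.7])), ([229.4, 246.8, 14.5, 16.0], 0.71, array([236.7, 252.6])), ([232.2, 225.8, 17.8, 17.5], 0.64, array([239.9, 232.8])), ([194.3, 238.7, 19.4, 16.3], 0.6, array([203.2, 248.6])), ([201.6, 222.7, 11.9, 17.3], 0.55, array([206.6, 230.2])), ([214.6, 222.5, 16.6, 16.6], 0.54, array([223.4, 231.8])), ([188.6, 165.9, 16.7, 15.4], 0.51, array([195.9, 172. ])), ([184.4, 189.4, 65.7, 90.0], 0.41, array([221.3, 239.9]))]
```

View pics/a.png

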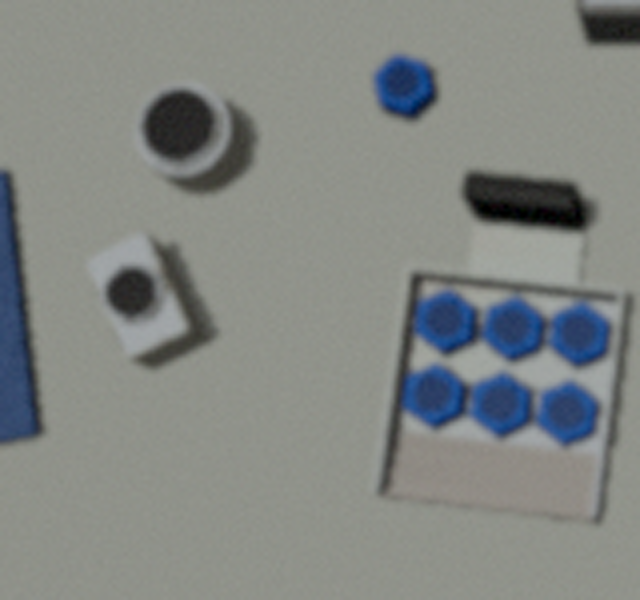

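View pics/b.png

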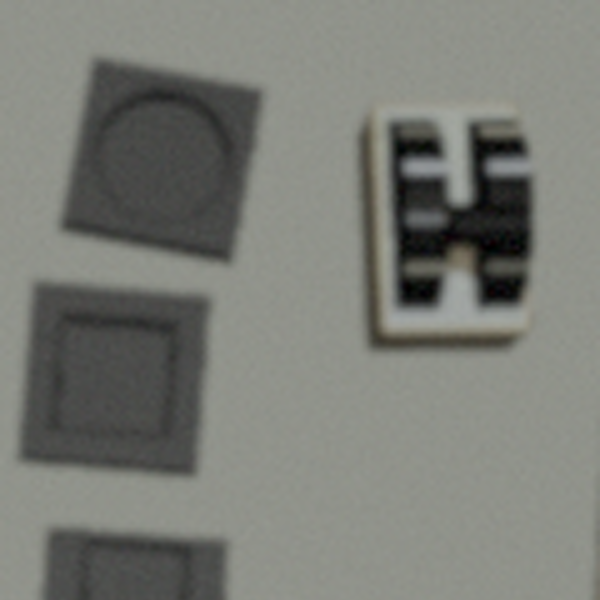

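```bash
cat > fit.py <<'E'
from h import *
from scipy.optimize import minimize
def prism(poly,z0,z1): return np.vstack([np.c_[poly,np.full(len(poly),z)] for z in(z0,z1)])
def rect(a,b): return np.array([[a,b],[-a,b],[-a,-b],[a,-b]])/2
def ring(d,n=32,ph=0): t=np.arange(n)*2*np.pi/n+ph;return d/2*np.c_[np.cos(t),np.sin(t)]
def place(L,p): 
    c,s=np.cos(p[2]),np.sin(p[2]);return np.c_[p[0]+c*L[:,0]-s*L[:,1],p[1]+s*L[:,0]+c*L[:,1],L[:,2]]
def hull(L,p): return cv2.convexHull(w2px("top",place(L,p)).astype(np.float32)).reshape(-1,2)
S=8
def fit(mask,L,x0,roi,yaw=True):
    l,t,r,b=roi;m=cv2.resize(mask[t:b,l:r].astype(np.float32),None,fx=S,fy=S,interpolation=cv2.INTER_LINEAR)
    def cost(p):
        q=[p[0],p[1],p[2] if yaw else 0];h=(hull(L,q)-[l,t]+.5)*S-.5
        im=np.zeros_like(m);cv2.fillConvexPoly(im,np.round(h*16).astype(np.int32),1.,shift=4);return np.abs(im-m).sum()/S/S
    best=min((minimize(cost,[x0[0],x0[1],x0[2]+d],method="Nelder-Mead",options=dict(initial_simplex=np.array([x0[0],x0[1],x0[2]+d])+np.array([[0,0,0],[.008,0,0],[0,.008,0],[0,0,.25]]))) for d in(-.3,0,.3)),key=lambda r:r.fun)
    return best.x,best.fun
E
cat > m1.py <<'E'
from fit import *
im=cv2.imread("pics/top0.png");g=cv2.cvtColor(im,cv2.COLOR_BGR2GRAY)
vis=im.copy();vis=cv2.resize(vis,None,fx=4,fy=4,interpolation=cv2.INTER_CUBIC)
def draw(L,p,col=(0,0,255)): cv2.polylines(vis,[np.round((hull(L,p)+.5)*4-.5).astype(int)],True,col,1)
def comp(mk,uv,fill=True):
    n,lab=cv2.connectedComponents(mk.astype(np.uint8));k=lab==lab[uv[1],uv[0]]
    c,_=cv2.findContours(k.astype(np.uint8),cv2.RETR_EXTERNAL,cv2.CHAIN_APPROX_NONE);o=np.zeros(k.shape,np.uint8);cv2.drawContours(o,c,-1,1,-1);return o
print("table",g[330,150],g[200,270],"nest",g[231,313],"jar",g[186,152],g[216,124])
def go(name,mk,seed,L,uv,z,roi,yaw0=0,yaw=True):
    p,f=fit(comp(mk,seed),L,[*px2w("top",uv,z)[0,:2],yaw0],roi,yaw);print(name,np.round(p,4),"cost",round(f,1),"area",comp(mk,seed).sum());draw(L,p);return p
nm=g<105
go("nest_round",nm,(322,187),prism(rect(.076,.076),0,.016),(322,187),.016,(290,155,355,220),-.15)
go("nest_square",nm,(313,231),prism(rect(.076,.076),0,.016),(313,231),.016,(285,200,345,262),0)
go("nest_oblong",nm,(317,281),prism(rect(.076,.076),0,.016),(317,281),.016,(285,250,350,310),0)
jm=g>165
go("jar_round",jm,(151,183),prism(ring(.052),.044,.046),(142,183),.046,(120,160,170,210),0,False)
go("jar_oblong",jm,(124,215),prism(rect(.060,.036),.044,.046),(130,224),.046,(105,200,155,248),np.pi/2-.0+.45-1.0)
bm=(im[...,0].astype(int)-im[...,2])>60
go("cap",bm,(196,171),prism(ring(.030/np.cos(np.pi/6),6),0,.022),(196,172),.02,(180,155,212,188),0)
T=np.array([[415,272],[630,295],[603,520],[380,495]])/4+[95,150]-.4
W=px2w("top",T,.032);print("tray corners",np.round(W,3).tolist(),np.linalg.norm(W[0]-W[1]),np.linalg.norm(W[1]-W[2]))
print("handle top",px2w("top",np.array([[520,185]])/4+[95,150],.06))
print("hopper lm",px2w("top",[454,272],0),"pivot",px2w("top",[382,195],.045),"grip(z.12)",px2w("top",[384,199],.12))
cv2.imwrite("pics/fit.png",vis[600:1200,400:1400][:, :1000]);
v=np.hstack([vis[600:1100,400:850],vis[600:1100+100-100,1160:1480]]);cv2.imwrite("pics/fit.png",v);print(v.shape)
cv2.imwrite("pics/hop.png",cv2.resize(im[165:345,360:560],None,fx=3.3,fy=3.3,interpolation=cv2.INTER_CUBIC))
E
python3 m1.py
```

```text
table 142 145 nest 75 jar 79 153
nest_round [ 0.6502 -0.0125 -0.0995] cost 67.9 area 1211
nest_square [ 0.5523 -0.0008  0.0149] cost 71.1 area 1259
nest_oblong [ 0.4487 -0.0179  0.0266] cost 75.0 area 1305
jar_round [ 0.5778  0.3679 -0.104 ] cost 2031.8 area 235200
jar_oblong [0.4977 0.3583 1.9945] cost 1895.1 area 235200
cap [0.6541 0.2713 0.1231] cost 842.7 area 235200
tray corners [[0.55, 0.24, 0.032], [0.55, 0.126, 0.032], [0.432, 0.126, 0.032], [0.432, 0.242, 0.032]] 0.11375758872305475 0.11749146893716399
handle top [[0.59507947 0.18590769 0.06      ]]
hopper lm [[ 0.49497138 -0.31186591  0.        ]] pivot [[ 0.63567654 -0.13802312  0.045     ]] grip(z.12) [[ 0.60810875 -0.12984229  0.12      ]]
(500, 770, 3)
```

View pics/fit.png

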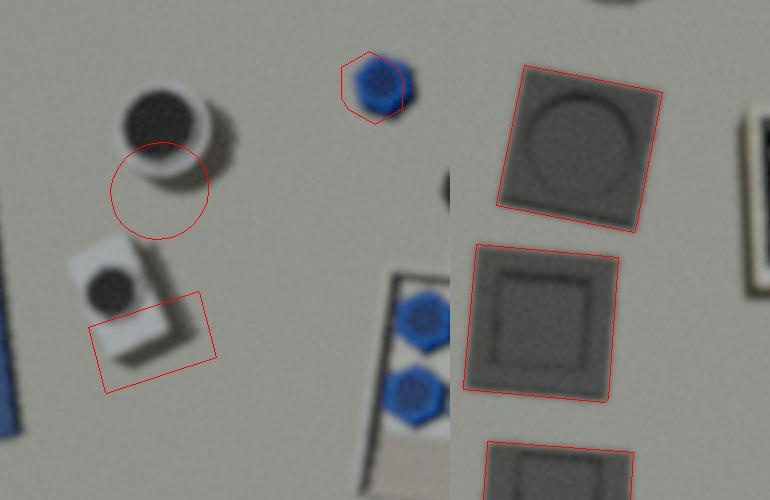

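View pics/hop.png

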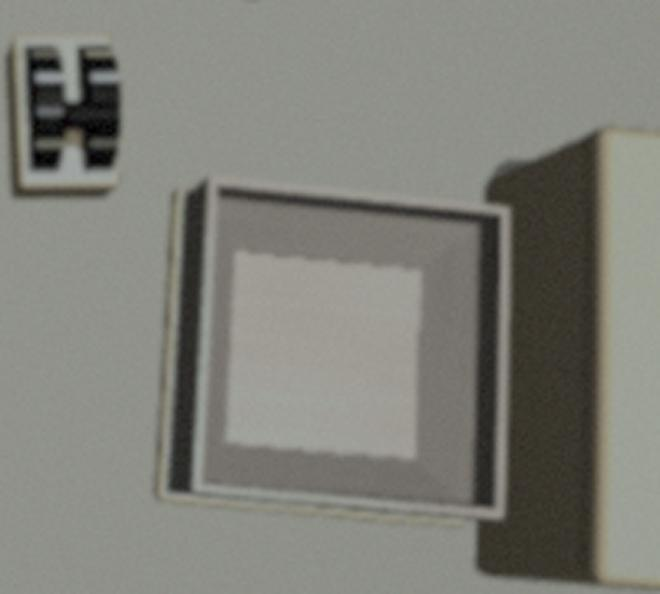

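```bash
python3 - <<'E'
s=open('m1.py').read()
s=s.replace("nm=g<105","nm=g<105\nprint(g[176:192:3,130:158:3]);print(im[166:178:2,188:204:2].tolist()[3])")
s=s.replace("jm=g>165","jm=g>172")
s=s.replace(">60",">35")
s=s.replace("k=lab==lab[uv[1],uv[0]]","""
    yy,xx=np.nonzero(mk);i=np.argmin((yy-uv[1])**2+(xx-uv[0])**2);k=lab==lab[yy[i],xx[i]]""")
s=s.replace("-.0+.45-1.0","-1.1")
s=s.replace("(142,183),.046,(120","(142,183),.046,(120")
s+='''
Hc=np.array([[208,180],[510,206],[503,518],[193,488]])/3.3+[360,165]-.35
W=px2w("top",Hc,.08);print("hopper",np.round(W,3).tolist(),W.mean(0),[np.linalg.norm(W[i]-W[i-1]).round(3) for i in range(4)])
Cc=np.array([[22,35],[108,38],[114,187],[20,187]])/3.3+[360,165]-.35
print("console",np.round(px2w("top",Cc,.045),3).tolist())
'''
open('m1.py','w').write(s)
E
python3 m1.py
```

```text
table 142 145 nest 75 jar 79 153
[[146  73  36  40  39  43 126 115 124 144]
 [129  35  37  37  33  39  83 134  72 112]
 [115  33  41  41  39  43  88 138  62  87]
 [142  41  40  40  41  49 109 125  59  77]
 [153 120  53  46  68 113 141  78  65  84]
 [143 144 140 122 133 138  89  64  62 107]]
[[132, 122, 114], [139, 78, 42], [108, 60, 36], [91, 51, 33], [92, 50, 32], [108, 57, 21], [143, 79, 29], [108, 55, 23]]
nest_round [ 0.6502 -0.0125 -0.0995] cost 67.9 area 1211
nest_square [ 0.5523 -0.0008  0.0149] cost 71.1 area 1259
nest_oblong [ 0.4487 -0.0179  0.0266] cost 75.0 area 1305Traceback (most recent call last):
  File "m1.py", line 18, in <module>
    go("jar_round",jm,(151,183),prism(ring(.052),.044,.046),(142,183),.046,(120,160,170,210),0,False)
    ~~^^^^^^^^^^^^^^^^^^^^^^^^^^^^^^^^^^^^^^^^^^^^^^^^^^^^^^^^^^^^^^^^^^^^^^^^^^^^^^^^^^^^^^^^^^^^^^^
  File "m1.py", line 11, in go
    p,f=fit(comp(mk,seed),L,[*px2w("top",uv,z)[0,:2],yaw0],roi,yaw);print(name,np.round(p,4),"cost",round(f,1),"area",comp(mk,seed).sum());draw(L,p);return p
            ~~~~^^^^^^^^^
  File "m1.py", line 7, in comp
    yy,xx=np.nonzero(mk);i=np.argmin((yy-uv[1])**2+(xx-uv[0])**2);k=lab==lab[yy[i],xx[i]]
                           ~~~~~~~~~^^^^^^^^^^^^^^^^^^^^^^^^^^^^^
    return _wrapfunc(a, 'argmin', axis=axis, out=out, **kwds)
    return bound(*args, **kwds)
ValueError: attempt to get argmin of an empty sequence
```

```bash
python3 - <<'E'
s=open('m1.py').read()
a=s.index("jm=g");b=s.index("bm=");
s=s[:a]+'''
for n,uv in(("round",(140,181)),("oblong",(127,223))):
    k=comp((g<70),uv).astype(bool);yy,xx=np.nonzero(k);
    w=np.clip(100-g.astype(float),0,None)*cv2.dilate(k.astype(np.uint8),np.ones((3,3)))
    print(n,k.sum(),xx.mean(),yy.mean(),px2w("top",[xx.mean(),yy.mean()],.052).round(4), "ext",xx.min(),xx.max(),yy.min(),yy.max())
C=px2w("top",np.array([[88,262],[148,235],[190,325],[135,360]])/4+[95,150]-.4,.046)
d1=C[1]-C[2];d2=C[0]-C[3];print("oblong corners",C.round(3).tolist(),[np.arctan2(d[1],d[0]).round(3) for d in(d1,d2,C[0]-C[1],C[3]-C[2])],C.mean(0))
'''+s[b:]
open('m1.py','w').write(s)
E
python3 m1.py
```

```text
table 142 145 nest 75 jar 79 153
[[146  73  36  40  39  43 126 115 124 144]
 [129  35  37  37  33  39  83 134  72 112]
 [115  33  41  41  39  43  88 138  62  87]
 [142  41  40  40  41  49 109 125  59  77]
 [153 120  53  46  68 113 141  78  65  84]
 [143 144 140 122 133 138  89  64  62 107]]
[[132, 122, 114], [139, 78, 42], [108, 60, 36], [91, 51, 33], [92, 50, 32], [108, 57, 21], [143, 79, 29], [108, 55, 23]]Traceback (most recent call last):
  File "m1.py", line 14, in <module>
    go("nest_round",nm,(322,187),prism(rect(.076,.076),0,.016),(322,187),.016,(290,155,355,220),-.15)
    ~~^^^^^^^^^^^^^^^^^^^^^^^^^^^^^^^^^^^^^^^^^^^^^^^^^^^^^^^^^^^^^^^^^^^^^^^^^^^^^^^^^^^^^^^^^^^^^^^
  File "m1.py", line 11, in go
    p,f=fit(comp(mk,seed),L,[*px2w("top",uv,z)[0,:2],yaw0],roi,yaw);print(name,np.round(p,4),"cost",round(f,1),"area",comp(mk,seed).sum());draw(L,p);return p
        ~~~^^^^^^^^^^^^^^^^^^^^^^^^^^^^^^^^^^^^^^^^^^^^^^^^^^^^^^^^
  File "fit.py", line 15, in fit
    best=min((minimize(cost,[x0[0],x0[1],x0[2]+d],method="Nelder-Mead",options=dict(initial_simplex=np.array([x0[0],x0[1],
[... 659 characters left out ...]
options)
    fsim[k] = func(sim[k])
              ~~~~^^^^^^^^
    fx = function(np.copy(x), *(wrapper_args + args))
  File "fit.py", line 13, in cost
    q=[p[0],p[1],p[2] if yaw else 0];h=(hull(L,q)-[l,t]+.5)*S-.5
                                        ~~~~^^^^^
  File "fit.py", line 8, in hull
    def hull(L,p): return cv2.convexHull(w2px("top",place(L,p)).astype(np.float32)).reshape(-1,2)
                                         ~~~~^^^^^^^^^^^^^^^^^^
  File "h.py", line 14, in w2px
    K,D,T=cam(c);F=np.diag([1,-1,-1.])
          ~~~^^^
  File "h.py", line 5, in cam
    k=env.get_calibration(c);f=210/np.tan(np.radians(k["fovy"]/2))
ValueError: time passes only in moves, steps and waits
```

```bash
sed -i 's/^def cam/from functools import cache\n@cache\ndef cam/' h.py; python3 m1.py | tail -n +9; python3 -c "
from h import *
print(env.sense()['time'])"
```

```text
nest_round [ 0.6502 -0.0125 -0.0995] cost 67.9 area 1211
nest_square [ 0.5523 -0.0008  0.0149] cost 71.1 area 1259
nest_oblong [ 0.4487 -0.0179  0.0266] cost 75.0 area 1305
round 210 139.3904761904762 180.86666666666667 [[0.6112 0.3718 0.052 ]] ext 132 147 173 189
oblong 92 127.3804347826087 222.6195652173913 [[0.5202 0.3819 0.052 ]] ext 122 132 218 228
oblong corners [[0.534, 0.41, 0.046], [0.552, 0.38, 0.046], [0.507, 0.35, 0.046], [0.486, 0.376, 0.046]] [np.float64(0.594), np.float64(0.61), np.float64(2.11), np.float64(2.259)] [0.51999617 0.37897951 0.046     ]
cap [ 0.6561  0.2646 -0.4625] cost 44.5 area 166
tray corners [[0.55, 0.24, 0.032], [0.55, 0.126, 0.032], [0.432, 0.126, 0.032], [0.432, 0.242, 0.032]] 0.11375758872305475 0.11749146893716399
handle top [[0.59507947 0.18590769 0.06      ]]
hopper lm [[ 0.49497138 -0.31186591  0.        ]] pivot [[ 0.63567654 -0.13802312  0.045     ]] grip(z.12) [[ 0.60810875 -0.12984229  0.12      ]]
(500, 770, 3)
hopper [[0.585, -0.218, 0.08], [0.588, -0.409, 0.08], [0.398, -0.408, 0.08], [0.4, -0.219, 0.08]] [ 0.49277115 -0.3132793   0.08      ] [np.float64(0.186), np.float64(0.191), np.float64(0.19), np.float64(0.19)]
console [[0.675, -0.102, 0.045], [0.679, -0.157, 0.045], [0.582, -0.167, 0.045], [0.576, -0.108, 0.045]]
2.1
```

```bash
python3 - <<'E'
from h import *
P=np.array([.630,-.136,.045])
for t in range(0,91,10):
    a=np.radians(t-45);print(t,w2px("top",P+.078*np.array([np.sin(a),0,np.cos(a)])).round(1)[0],w2px("top",P+.040*np.array([np.sin(a),0,np.cos(a)])).round(1)[0])
im=env.get_image("top");cv2.imwrite("pics/lev.png",cv2.resize(im[165:235,350:410],None,fx=8,fy=8,interpolation=cv2.INTER_CUBIC))
E
```

```text
0 [384.2 218.1] [382.5 207.7]
10 [385.3 212. ] [383.1 204.7]
20 [386.4 205.4] [383.6 201.4]
30 [387.2 198.4] [384. 198.]
40 [387.9 191.5] [384.3 194.5]
50 [388.3 184.7] [384.5 191.2]
60 [388.5 178.5] [384.6 188.1]
70 [388.4 172.9] [384.6 185.3]
80 [388.1 168.2] [384.5 182.9]
90 [387.5 164.6] [384.2 180.9]
```

View pics/lev.png

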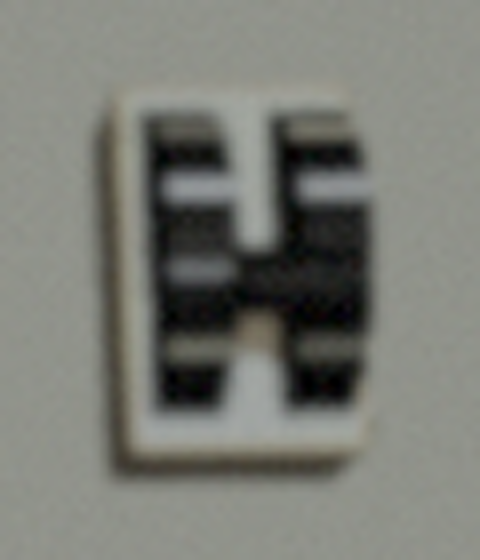

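```bash
cat >> h.py <<'E'
def bestq(p,yaw):
    q0=env.sense()["joints"];o=[]
    for y in(yaw,yaw+np.pi):
        q=env.solve_ik(p,down(y))
        if q is not None:o.append((abs(q-q0).max(),y))
    return down(min(o)[1])
def G(g,q): # TCP for grasp point g
    return np.array(g)+R.from_quat(q).apply([0,0,.005])
def st():
    s=env.sense();print("t%.1f"%s["time"],s["tool_pos"].round(3),"gap %.3f gf %.1f"%(s["finger_gap"],s["gripper_force"]),s["ft_force"].round(1))
PV=np.array([.629,-.136,.045])
def lev(deg): a=np.radians(deg-45);return PV+.078*np.array([np.sin(a),0,np.cos(a)])
E
python3 - <<'E'
from h import *
s=env.sense();env.move_straight(s["tool_pos"]+[0,0,.1],feed=.3)
p=lev(28);q=bestq(p+[0,0,.12],np.pi/2)
env.move_pose(G(p+[0,0,.12],q),q);env.gripper_to(.6)
print(env.move_straight(G(p,q),feed=.15,max_force=10));st()
env.gripper_to(0,effort=15);st()
for d in(20,10,0): env.move_straight(G(lev(d),q),feed=.1)
st()
print(env.move_straight(G(lev(-3),q),feed=.05,max_force=20));st()
env.wait(.3);env.gripper_to(.5);env.move_straight(G(lev(0)+[-.01,0,.15],q),feed=.3)
st()
im=env.get_image("top");cv2.imwrite("pics/lev1.png",cv2.resize(im[150:300,90:400],None,fx=2.5,fy=2.5,interpolation=cv2.INTER_CUBIC))
print(env.landmark_of("feed_grip","top"))
E
```

```text
False
t6.8 [ 0.607 -0.136  0.116] gap 0.598 gf 0.0 [ 0.2  1.2 -0.5]
t7.3 [ 0.606 -0.136  0.115] gap 0.332 gf 14.9 [-0.3  1.1  2.9]
t8.1 [ 0.574 -0.139  0.095] gap 0.330 gf 15.0 [  0.2 -20.3   1.8]
False
t8.4 [ 0.571 -0.139  0.093] gap 0.329 gf 15.0 [ -0.9 -23.2   2.5]
t9.9 [ 0.564 -0.136  0.245] gap 0.499 gf 0.0 [ 0.1 -0.4  0.1]
[]
```

View pics/lev1.png

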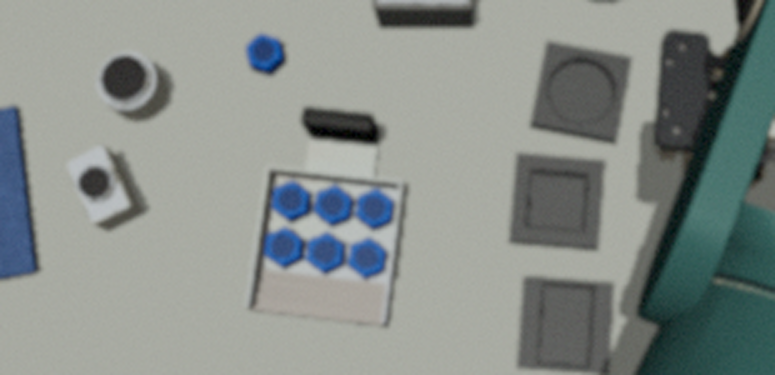

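```bash
cat >> h.py <<'E'
def lev(deg,psi=.08): a=np.radians(deg-45);return PV+.078*np.array([np.sin(a)*np.cos(psi),np.sin(a)*np.sin(psi),np.cos(a)])
HOP=np.array([.493,-.313,0])
def trayT(yaw,a,spout):
    Rt=R.from_euler("z",yaw)*R.from_euler("y",-a);return Rt,np.array(spout)-Rt.apply([-.06,0,.0125])
def toolfor(Rt,o,q0): # q0: tool quat when tray yaw 0 level
    q=(Rt*R.from_quat(q0)).as_quat();return G(o+Rt.apply([.1,0,.045]),q),q
E
python3 - <<'E'
from h import *
for y0 in(0,np.pi):
  q0=down(y0);p,q=G([.592,.185,.045],q0),q0
  print("grasp",y0,env.solve_ik(p,q))
  for yd in range(-180,180,30):
    yw=np.radians(yd);r=[]
    for a in(0,30,60,70):
        sp=HOP+[.02*np.cos(yw),.02*np.sin(yw),.11]
        j=env.solve_ik(*toolfor(*trayT(yw,np.radians(a),sp),q0));r.append(None if j is None else j.round(2).tolist())
    if all(x is not None for x in r):print(y0,yd,r)
E
```

```text
grasp 0 [ 2.61759697e-01  1.16376911e-01  1.76280437e+00 -4.44089210e-16
  1.26241138e+00  2.61759697e-01]
0 -180 [[-0.84, -0.37, 2.04, -0.0, 1.48, 2.3], [-0.61, -0.06, 1.72, -0.31, 1.91, 2.49], [-0.47, 0.3, 1.42, -0.58, 2.33, 2.47], [-0.45, 0.41, 1.34, -0.69, 2.46, 2.41]]
0 -150 [[-0.92, -0.17, 1.88, -0.0, 1.43, 1.7], [-0.61, -0.06, 1.72, -0.48, 1.71, 1.99], [-0.38, 0.18, 1.56, -0.86, 2.04, 2.1], [-0.32, 0.28, 1.51, -0.98, 2.14, 2.09]]
0 -30 [[-0.59, 0.34, 1.33, -0.0, 1.47, -0.07], [-0.61, -0.06, 1.71, 0.05, 0.97, -0.1], [-0.65, -0.45, 2.12, 0.25, 0.43, -0.29], [-0.66, -0.56, 2.26, 0.53, 0.26, -0.56]]
0 0 [[-0.47, 0.3, 1.39, -0.0, 1.46, -0.47], [-0.61, -0.06, 1.71, 0.33, 1.07, -0.71], [-0.83, -0.35, 2.05, 0.99, 0.87, -1.28], [-0.92, -0.41, 2.16, 1.27, 0.9, -1.52]]
0 30 [[-0.37, 0.18, 1.53, -0.0, 1.44, -0.89], [-0.61, -0.06, 1.71, 0.49, 1.28, -1.23], [-0.91, -0.16, 1.9, 1.07, 1.37, -1.65], [-1.0, -0.14, 1.95, 1.24, 1.45, -1.78]]
0 60 [[-0.31, 0.0, 1.71, -0.0, 1.42, -1.35], [-0.61, -0.06, 1.72, 0.52, 1.54, -1.69], [-0.89, 0.04, 1.71, 0.98, 1.79, -1.92], [-0.96, 0.11, 1.7, 1.11, 1.88, 
[... 1217 characters left out ...]
 [[-0.31, 0.0, 1.71, -0.0, 1.42, 1.79], [-0.61, -0.06, 1.72, 0.52, 1.54, 1.46], [-0.89, 0.04, 1.71, 0.98, 1.79, 1.22], [-0.96, 0.11, 1.7, 1.11, 1.88, 1.18]]
3.141592653589793 90 [[-0.31, -0.21, 1.91, -0.0, 1.44, 1.26], [-0.61, -0.06, 1.72, 0.43, 1.78, 0.99], [-0.82, 0.2, 1.53, 0.78, 2.14, 0.93], [-0.86, 0.3, 1.48, 0.9, 2.25, 0.96]]
3.141592653589793 120 [[-0.43, -0.4, 2.06, -0.0, 1.48, 0.62], [-0.61, -0.06, 1.72, 0.23, 1.96, 0.47], [-0.71, 0.31, 1.41, 0.44, 2.4, 0.51], [-0.73, 0.43, 1.32, 0.54, 2.53, 0.57]]
3.141592653589793 150 [[-0.65, -0.48, 2.11, -0.0, 1.51, -0.12], [-0.61, -0.06, 1.72, -0.05, 2.01, -0.09], [-0.59, 0.34, 1.37, -0.09, 2.48, -0.11], [-0.59, 0.47, 1.27, -0.12, 2.63, -0.12]]
```

```bash
python3 - <<'E'
from h import *
q0=down(0);g=np.array([.592,.185,.045])
s=env.sense();env.move_straight(s["tool_pos"]+[0,0,.08],feed=.3)
env.move_pose(G(g+[0,0,.1],q0),q0);env.gripper_to(.39)
im=env.get_image("top");cv2.imwrite("pics/lev2.png",cv2.resize(im[165:235,350:410],None,fx=8,fy=8,interpolation=cv2.INTER_CUBIC))
hit=env.move_straight(G(g,q0),feed=.12,max_force=8);st()
if not hit:
    env.gripper_to(0,effort=60);st()
    env.move_straight(G(g+[0,0,.02],q0),feed=.05);st()
    env.move_straight(G(g+[0,0,.17],q0),feed=.15);st()
im=env.get_image("top");cv2.imwrite("pics/tr.png",im)
E
```

```text
t13.2 [0.592 0.185 0.041] gap 0.388 gf 0.0 [ 0.2 -0.8 -0.1]
t13.7 [0.592 0.185 0.04 ] gap 0.168 gf 60.0 [0.4 0.6 4.3]
t14.2 [0.592 0.185 0.06 ] gap 0.165 gf 60.0 [-1.2 -1.  -4.4]
t15.4 [0.592 0.185 0.209] gap 0.169 gf 60.0 [ 0.5 -0.2 -4.6]
```

View pics/tr.png

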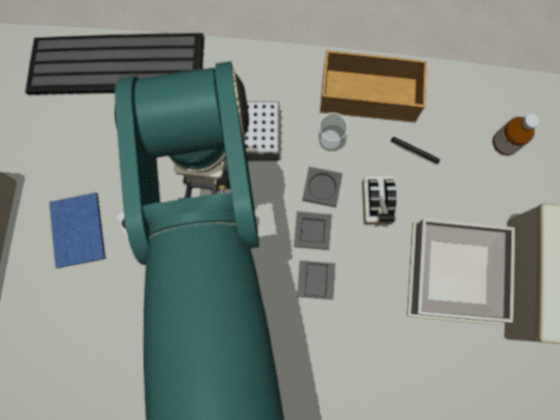

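```bash
python3 - <<'E'
from h import *
g=cv2.cvtColor(cv2.imread("pics/tr.png"),cv2.COLOR_BGR2GRAY);print(g[176:224,370:396:2])
for t in(0,5,10):print(t,w2px("top",lev(t)))
E
```

```text
[[190 192 189 192 191 189 191 191 190 192 191 186 179]
 [191 191 191 192 196 198 196 191 191 190 191 187 179]
 [171 173 172 182 198 198 192 174 171 167 167 168 176]
 [129 134 133 151 189 199 189 136 134 133 131 137 173]
 [103 117 116 128 183 199 188  96 121 134 134 139 168]
 [101 114 117 118 172 196 186  83 119 137 141 140 159]
 [ 76  85  87  86 153 195 188  84  81  98  98  99 125]
 [ 32  43  40  48 136 196 187  83  29  39  43  43  89]
 [ 22  24  32  27 126 195 186  88  12  23  17  25  75]
 [ 19  51  48  46 117 192 188  90  20  48  48  59  77]
 [ 61 107 110 106 134 192 188  94  39  96 107 115 124]
 [102 160 164 164 167 193 190  99  56 145 157 163 167]
 [116 179 183 184 183 195 189 102  65 161 177 180 180]
 [100 160 166 163 167 191 190 106  58 141 156 155 156]
 [ 67 103 109 112 119 181 190 107  31  90 100  98 102]
 [ 28  53  51  55  84 180 192 114  21  44  55  51  54]
 [ 24  50  48  48  76 178 192 121  22  40  44  48  51]
 [ 29  50  53  48  74 176 192 122  27  44  51  52  53]
 [ 25  53  57  56  75 172 194 125  20  49  56  55  51]
 [ 31  61  63  62  73 161 187 126  22  50  62  63  61]

[... 937 characters left out ...]
 53  17  19  23  76  94  73  80  85  44  20  15  99]
 [ 51  23  25  25  60  55  46  43  46  32  28  25 100]
 [ 79  64  64  56  57  34  34  35  30  33  36  30  99]
 [130 126 127 110  76  39  45  48  49  43  44  49  96]
 [175 174 172 151  97  42  50  54  52  51  49  52  88]
 [193 194 195 169 106  41  44  49  48  43  47  46  94]
 [199 198 199 175 108  32  34  30  31  37  28  31  90]
 [190 187 188 161  97  32  20  25  23  29  20  23  93]
 [159 156 157 134  77  34  35  36  39  32  34  43 115]
 [112 115 109  95  68  54  54  54  54  55  56  84 146]
 [ 87  88  84  73  69  66  68  68  69  72  84 122 169]]
0 [[386.34815087 218.7180559 ]]
5 [[386.75559839 215.74313396]]
10 [[387.11661291 212.60402025]]
```

```bash
cat > pour.py <<'E'
from h import *
q0=down(0);yw=np.radians(15);c=np.array([np.cos(yw),np.sin(yw),0])
sp=lambda z:HOP+.025*c+[0,0,z]
def go(a,z,f): p,q=toolfor(*trayT(yw,np.radians(a),sp(z)),q0);env.move_straight(p,q,feed=f)
go(0,.20,.22);st()
go(15,.15,.1);go(28,.12,.08);go(40,.11,.06);env.wait(.4);go(55,.105,.06);env.wait(.5);go(68,.105,.06);env.wait(.8);st()
im=env.get_image("top");cv2.imwrite("pics/pour.png",im)
E
python3 pour.py; python3 -c "
from h import *
env.get_image('side');print([ (d['uv'],d['conf']) for d in env.landmark_of('cap0','side')])
im=env.get_image('side');cv2.imwrite('pics/pours.png',im)"
```

```text
t17.7 [ 0.672 -0.264  0.228] gap 0.166 gf 60.0 [ 0.  -0.2 -3.9]
t22.4 [ 0.55  -0.298  0.264] gap 0.168 gf 60.0 [ 0.8  0.6 -3.8]
[([302.3, 312.6], 0.75), ([319.6, 318.7], 0.73), ([315.7, 320.0], 0.58), ([289.0, 323.5], 0.51), ([329.0, 328.0], 0.41)]
```

```bash
python3 - <<'E'
import cv2,numpy as np
a=cv2.imread("pics/pour.png");b=cv2.imread("pics/pours.png")
cv2.imwrite("pics/pp.png",np.hstack([cv2.resize(a[150:400,280:560],(400,357)),cv2.resize(b[60:,150:],(400,351))[:351] if 0 else cv2.resize(b[60:420,150:553],(400,357))]))
E
```

```text
(no output)
```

View pics/pp.png

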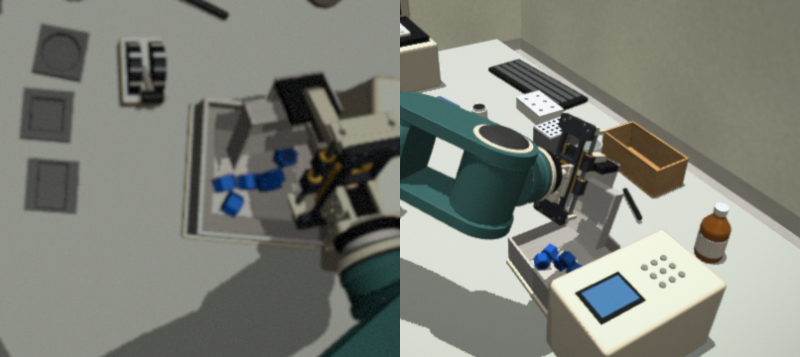

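```bash
cat > back.py <<'E'
from h import *
q0=down(0);yw=np.radians(15);c=np.array([np.cos(yw),np.sin(yw),0])
sp=lambda z:HOP+.025*c+[0,0,z]
def go(a,z,f): p,q=toolfor(*trayT(yw,np.radians(a),sp(z)),q0);env.move_straight(p,q,feed=f)
go(75,.105,.08);go(68,.12,.15);go(75,.105,.15);env.wait(.5);go(45,.12,.12);go(0,.2,.15);st()
g=np.array([.592,.185,.045])
env.move_straight(G(g+[0,0,.15],q0),q0,feed=.25);env.move_straight(G(g+[0,0,.012],q0),q0,feed=.15)
print(env.move_straight(G(g+[0,0,-.003],q0),feed=.03,max_force=5));st()
env.gripper_to(.39);env.wait(.2);env.move_straight(G(g+[0,0,.12],q0),feed=.2)
# clear view: swing arm aside
env.move_joints([-1.34,.116,1.442,0,1.584,-.038]);st()
im=env.get_image("top");cv2.imwrite("pics/b1.png",im)
v=np.hstack([cv2.resize(im[150:290,100:260],None,fx=2.4,fy=2.4),cv2.resize(im[170:340,350:530],(356,336))])
cv2.imwrite("pics/b1v.png",v)
print([(np.round(d["uv"]).tolist(),round(d["conf"],2)) for d in env.landmark_of("cap0","top")])
E
python3 back.py
```

```text
t25.8 [ 0.671 -0.266  0.227] gap 0.168 gf 60.0 [-0.2  0.2 -2.7]
True
t29.3 [0.592 0.185 0.04 ] gap 0.169 gf 60.0 [ 0.1 -1.7  4.8]
t34.1 [ 0.18  -0.65   0.232] gap 0.388 gf 0.0 [ 1.1 -0.1  0.2]
[([478.0, 261.0], 0.71), ([184.0, 195.0], 0.69), ([433.0, 271.0], 0.66), ([439.0, 292.0], 0.66), ([455.0, 274.0], 0.64), ([465.0, 270.0], 0.64), ([387.0, 216.0], 0.38)]
```

View pics/b1v.png

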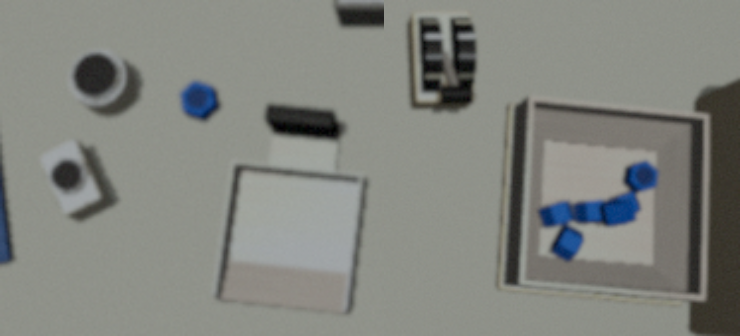

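```bash
sed -i 's#pics/top0.png#pics/b1.png#; s#(196,171),prism#(184,192),prism#; s#(196,172),.02,(180,155,212,188)#(184,192),.02,(168,176,200,210)#' m1.py; sed -i 's/^print(g\[176.*$//' m1.py; python3 m1.py | grep -E "round|oblong|cap|square"; python3 - <<'E'
from h import *
im=cv2.imread("pics/b1.png")
cv2.imwrite("pics/ob.png",np.hstack([cv2.resize(im[165:245,105:165],(450,600),interpolation=cv2.INTER_CUBIC),cv2.resize(im[180:205,172:197],(300,300),interpolation=cv2.INTER_CUBIC).repeat(2,0)[:600]]))
E
```

```text
nest_round [ 0.6502 -0.0125 -0.0928] cost 66.7 area 1213
nest_square [ 0.5522 -0.0007  0.0192] cost 72.5 area 1257
nest_oblong [ 0.4487 -0.0179  0.0271] cost 72.0 area 1309
round 211 139.28436018957345 180.76777251184834 [[0.6114 0.3721 0.052 ]] ext 131 147 173 188
oblong 92 127.3804347826087 222.6195652173913 [[0.5202 0.3819 0.052 ]] ext 122 132 218 228
oblong corners [[0.534, 0.41, 0.046], [0.552, 0.38, 0.046], [0.507, 0.35, 0.046], [0.486, 0.376, 0.046]] [np.float64(0.594), np.float64(0.61), np.float64(2.11), np.float64(2.259)] [0.51999617 0.37897951 0.046     ]
cap [ 0.6084  0.2875 -0.4704] cost 43.8 area 170
```

View pics/ob.png

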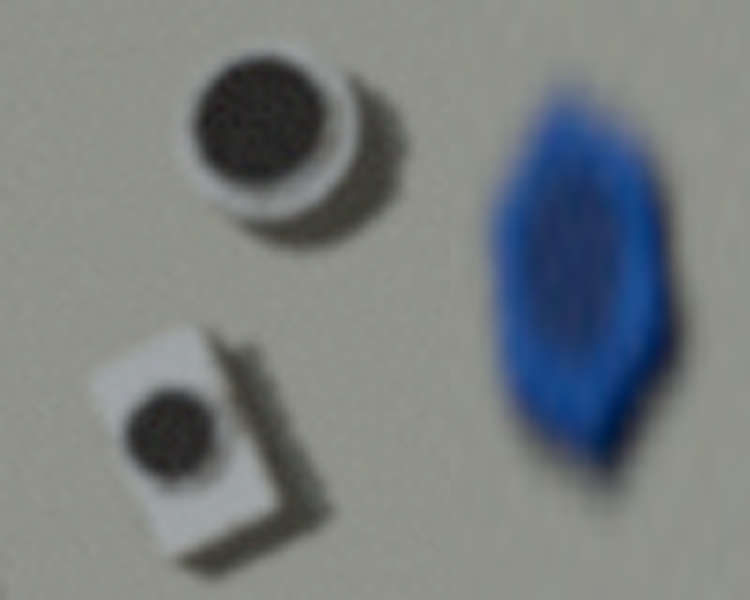

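```bash
cat >> h.py <<'E'
UP=.20
def over(xy,yaw,z=UP):
    p=np.array([*xy,z]);q=bestq(p,yaw);env.move_pose(p,q);return q
def place(xy,yaw,zg,name):
    q=over(xy,yaw);zf=zg+.004
    offs=[(0,0)]+[(r*np.cos(t),r*np.sin(t)) for r in(.002,.004) for t in np.arange(8)*np.pi/4]
    env.move_straight([*xy,zf+.020],q,feed=.15)
    for o in offs:
        p=np.array(xy)+o;z=env.sense()["tool_pos"][2]
        env.move_straight([*p,max(z+.002,zf+.014)],feed=.05)
        env.move_straight([*p,zf-.002],feed=.04,max_force=5)
        z=env.sense()["tool_pos"][2];print(name,np.round(o,4),"z err",round(z-zf,4))
        if z<zf+.004: break
    g=env.sense()["finger_gap"];env.wait(.2);env.gripper_to(min(1,g+.2));env.wait(.2)
    s=env.sense()["tool_pos"];env.move_straight([s[0],s[1],UP],feed=.25);st()
E
python3 - <<'E'
from h import *
c=px2w("top",[182.6,190.9],.022)[0,:2];print("cap",c)
env.gripper_to(.5);s=env.sense();env.move_straight(s["tool_pos"]+[0,0,.1],feed=.3)
q=over(c,np.pi/2)
print(env.move_straight([*c,.0165],feed=.15,max_force=8));env.gripper_to(0,effort=20);st()
env.move_straight([*c,UP+.03],feed=.25);st()
if env.sense()["finger_gap"]>.2:
    q=over(HOP[:2]+[0.03,.01],np.pi/2,.23);env.move_straight([*(HOP[:2]+[.03,.01]),.105],feed=.2)
    env.gripper_to(.6);env.wait(.3);env.move_straight([*(HOP[:2]+[.03,.01]),.23],feed=.3);st()
im=env.get_image("top");cv2.imwrite("pics/c1.png",im)
print([(np.round(d["uv"]).tolist(),round(d["conf"],2)) for d in env.landmark_of("cap0","top")])
g=cv2.cvtColor(im,cv2.COLOR_BGR2GRAY)
for n,(x,y) in(("round",(139,181)),("oblong",(127,223))):
    k=np.argwhere(g[y-14:y+14,x-14:x+14]<55);print(n,len(k),k.mean(0)[::-1]+[x-14,y-14])
E
```

```text
cap [0.60605993 0.28415914]
False
t40.5 [0.606 0.284 0.017] gap 0.349 gf 20.0 [-0.9 -1.1  5.7]
t41.5 [0.606 0.284 0.228] gap 0.353 gf 20.0 [ 0.3 -0.5 -0.5]
t45.9 [ 0.523 -0.303  0.231] gap 0.598 gf 0.0 [ 0.3  0.6 -0.4]
[([456.0, 273.0], 0.67), ([454.0, 256.0], 0.57), ([437.0, 290.0], 0.55), ([433.0, 271.0], 0.5)]
round 184 [139.23369565 180.73913043]
oblong 75 [127.37333333 222.46666667]
```

```bash
python3 - <<'E'
from h import *
C=px2w("top",np.array([[88,383],[193,325],[278,498],[175,560]])/7.5+[105,165]-.43,.046)
ya=[np.arctan2(*(d[1::-1])) for d in(C[1]-C[2],C[0]-C[3])];print("oblong yaw",ya,C.mean(0))
r=px2w("top",[139.3,180.8],.052)[0,:2]
env.gripper_to(.85);z=.032
for i,y in enumerate((np.pi/4,3*np.pi/4)):
    q=over(r,y,UP if i==0 else .10)
    print(env.move_straight([*r,z],feed=.15,max_force=8))
    env.gripper_to(0,effort=6 if i==0 else 20);st()
    if i==0: env.gripper_to(.85);env.move_straight([*r,.10],feed=.2)
env.move_straight([*r,UP],feed=.2);st()
if env.sense()["finger_gap"]>.4: place((.6502,-.0125),3*np.pi/4,z,"round")
E
```

```text
oblong yaw [np.float64(0.6129968490148803), np.float64(0.6198834487065057)] [0.5199332  0.38031877 0.046     ]
False
t50.8 [0.611 0.372 0.032] gap 0.558 gf 6.0 [ 0.2 -0.8  1.7]
False
t54.5 [0.611 0.372 0.032] gap 0.561 gf 20.0 [-0.3 -1.5  5. ]
t55.5 [0.611 0.372 0.198] gap 0.553 gf 20.0 [-0.2  0.1 -1.4]
round [0 0] z err -0.0002
t60.6 [ 0.649 -0.012  0.198] gap 0.754 gf 0.0 [ 0.1 -0.1  0.2]
```

```bash
python3 - <<'E'
from h import *
r=np.array([.5195,.381]);yo=.616;z=.032
env.gripper_to(.9)
q=over(r,yo);print(env.move_straight([*r,z],feed=.15,max_force=8));env.gripper_to(0,effort=6);st()
if abs(env.sense()["finger_gap"]*93-60)<8:
    env.gripper_to(.9);env.move_straight([*r,.10],feed=.2)
    env.gripper_to(.65);q=over(r,yo+np.pi/2,.10);print(env.move_straight([*r,z],feed=.15,max_force=8));env.gripper_to(0,effort=20);st()
    env.move_straight([*r,UP],feed=.2);st()
    if env.sense()["finger_gap"]>.3: place((.4487,-.0179),.027+np.pi/2,z,"oblong")
env.move_joints([-1.34,.116,1.442,0,1.584,-.038])
im=env.get_image("top");cv2.imwrite("pics/d1.png",im);cv2.imwrite("pics/d1v.png",cv2.resize(im[110:340,100:530],(800,428),interpolation=cv2.INTER_CUBIC))
E
```

```text
False
t64.4 [0.52  0.381 0.032] gap 0.646 gf 6.0 [-1.2 -0.6  3.4]
False
t68.6 [0.52  0.381 0.033] gap 0.388 gf 19.9 [-1.7 -1.9  5.4]
t69.6 [0.519 0.381 0.198] gap 0.386 gf 19.9 [-0.3  0.4 -0.6]
oblong [0 0] z err -0.0001
t74.8 [ 0.448 -0.018  0.198] gap 0.591 gf 0.0 [-0.1  0.2 -0.6]
```

View pics/d1v.png

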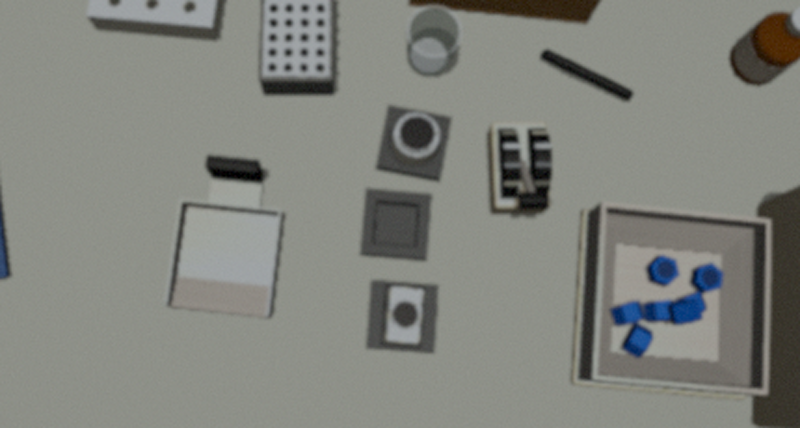

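```bash
python3 - <<'E'
from h import *
im=cv2.imread("pics/d1.png");m=((im[...,0].astype(int)-im[...,2])>35).astype(np.uint8)
n,_,s,c=cv2.connectedComponentsWithStats(m);print([(s[i,4].tolist(),c[i].round().tolist()) for i in range(1,n) if s[i,4]>40])
st0=env.sense();env.move_straight(st0["tool_pos"]+[0,0,.1],feed=.3)
PV[1]=-.136;f=lambda d:lev(d)
p=f(0);q=bestq(p+[0,0,.12],np.pi/2+.08);env.move_pose(G(p+[0,0,.12],q),q);env.gripper_to(.6)
hit=env.move_straight(G(p,q),feed=.15,max_force=10);print(hit);st()
if not hit:
    env.gripper_to(0,effort=15);st()
    for d in range(10,61,10): env.move_straight(G(f(d),q),feed=.08)
    env.wait(.3);st();env.gripper_to(.5);env.wait(.2);env.move_straight(G(f(60)+[0,0,.15],q),feed=.25)
    env.move_joints([-1.34,.116,1.442,0,1.584,-.038])
    im=env.get_image("top");cv2.imwrite("pics/e1.png",im);g=cv2.cvtColor(im,cv2.COLOR_BGR2GRAY)
    print(g[164:212,370:398:2]);print([(t,w2px("top",f(t)).round(1).tolist()) for t in(50,55,60,65,70)])
E
```

```text
[(3147, [76.0, 230.0]), (180, [456.0, 255.0]), (886, [458.0, 276.0])]
False
t81.3 [ 0.574 -0.141  0.096] gap 0.599 gf 0.0 [ 0.1 -0.3 -0.2]
t81.8 [ 0.574 -0.14   0.095] gap 0.318 gf 15.0 [-2.9  7.   3.9]
t84.0 [ 0.649 -0.132  0.115] gap 0.320 gf 15.0 [-1.  19.5  2.6]
[[144 142 143 143 143 144 143 144 143 142 142 143 144 142]
 [144 142 145 143 143 143 143 140 143 143 143 142 143 141]
 [143 142 142 144 142 143 143 142 142 142 142 144 143 143]
 [141 144 143 143 142 144 143 144 143 142 145 143 143 144]
 [143 140 145 144 144 143 141 142 140 145 145 142 142 144]
 [143 144 143 142 141 144 142 144 144 143 143 143 144 143]
 [142 144 142 144 142 144 141 142 141 141 142 142 144 144]
 [142 142 142 143 143 143 143 144 145 143 141 144 144 144]
 [144 144 146 143 141 143 141 143 143 143 143 144 143 142]
 [144 142 143 143 145 144 140 145 141 142 141 143 144 142]
 [142 145 144 142 144 141 144 144 146 143 146 144 145 144]
 [147 147 146 148 148 145 147 148 147 148 147 145 142 142]
 [154 154 154 154 151 147 148 147 148 150 150 144 135 143]
 [153 152 153 155 146 128 128 129 129 130 127 124 123 142]
 [133 1
[... 1420 characters left out ...]
27  22  44 137 159 117  14  11  28  26  21  93]
 [ 19  18  21  18  43 138 159 116  22  13  23  24  14  92]
 [ 22  14  12  13  41 137 161 116  19  22  20  12  16  94]
 [ 18  20  21  26  43 138 161 123  29  17  17  20  18  99]
 [ 28  38  42  39  59 141 160 123  33  36  40  39  42 108]
 [ 45  75  78  77  90 148 161 123  37  61  71  68  68 120]
 [ 64  99  99  98 109 151 162 125  43  73  78  77  80 132]
 [ 55  84  88  88 105 154 159 124  42  63  69  65  72 130]
 [ 40  52  56  56  87 153 161 126  38  35  41  35  49 129]
 [ 26  19  13  12  86 158 162 132  34  10  13  11  45 128]]
[(50, [[388.0, 185.2]]), (55, [[387.8, 182.0]]), (60, [[387.6, 178.9]]), (65, [[387.3, 176.0]]), (70, [[387.0, 173.3]])]
```

```bash
python3 - <<'E'
from h import *
env.move_straight(env.sense()["tool_pos"]+[0,0,.1],feed=.3)
env.move_pose([.35,.45,.35],bestq([.35,.45,.35],0))
for c in("top","side"):
    im=env.get_image(c);cv2.imwrite(f"pics/f_{c}.png",im)
    print(c,[(t,w2px(c,lev(t)).round(1).tolist()[0]) for t in(50,55,60,65)],"ticks",[w2px(c,PV+(lev(t)-PV)*40/78).round(1).tolist()[0] for t in(0,30,60,90)])
    print([(d["uv"],d["conf"]) for d in env.landmark_of("feed_grip",c)],[(d["extent"],d["conf"]) for d in env.regions_of("feed_grip",c)])
    if c=="side":
        u,v=w2px(c,lev(60))[0].round().astype(int);g=cv2.cvtColor(im,cv2.COLOR_BGR2GRAY);print(u-16,v-14);print(g[v-14:v+14,u-16:u+16])
    else:
        g=cv2.cvtColor(im,cv2.COLOR_BGR2GRAY);print(g[164:190,378:398:2])
E
```

```text
top [(50, [388.0, 185.2]), (55, [387.8, 182.0]), (60, [387.6, 178.9]), (65, [387.3, 176.0])] ticks [[383.6, 208.3], [384.4, 198.5], [384.2, 188.5], [383.1, 181.3]]
[([456.2, 272.0], 0.74)] [([378.9, 179.4, 18.3, 17.7], 0.52), ([316.7, 109.5, 31.9, 43.2], 0.19)]
[[148 147 147 147 147 147 146 147 146 147]
 [148 149 147 148 147 148 148 147 147 149]
 [145 148 147 146 147 148 145 147 145 149]
 [147 148 146 147 147 148 146 147 148 148]
 [147 147 148 147 149 146 145 148 146 149]
 [148 148 145 148 148 147 148 146 147 147]
 [147 148 148 149 149 147 148 147 148 147]
 [149 147 147 148 147 149 145 147 148 148]
 [148 149 147 146 147 148 146 148 147 146]
 [148 147 147 150 146 149 148 148 147 149]
 [149 149 149 147 151 148 150 148 147 149]
 [150 154 152 152 154 150 151 148 144 146]
 [155 151 151 152 151 152 151 146 145 147]
 [151 133 132 132 134 133 131 130 125 145]
 [138  92  83  85  83  84  84  81  93 143]
 [120  55  36  32  37  34  38  33  68 137]
 [100  35  31  36  30  31  31  26  57 134]
 [ 81  40  39  43  38  35  39  31  58 135]
 [ 55  34  35  39  37  34  37  39  51 135]
 [ 24  18  29  32  25
[... 3540 characters left out ...]
7 137 137 126 106 111 124 116 132]
 [ 74  48  30  26  28  42  78 125 154 110  71  78  76  76 118 172 180 179
  178 177 177 174 172 173 176 171 164 141 147 162 152 172]
 [106  66  37  25  23  22  32  54  86  93  83  79  77  76 115 174 177 179
  178 176 177 178 178 178 178 179 178 173 175 176 174 179]
 [128 114  77  44  26  20  25  23  32  55  78  80  76  67  99 153 161 174
  177 177 178 179 179 178 177 178 178 178 179 176 180 175]
 [ 85 129 116  97  41  21  19  12  19  42  76  80  71  60  40  73 114 153
  176 178 177 177 177 178 178 177 178 178 178 178 177 177]
 [ 39  73 109 120  54  17  14   8  15  48  78  76  67  54  36  48  69 112
  160 173 176 179 178 176 178 178 178 178 175 177 177 179]]
```

```bash
cat > nud.py <<'E'
from h import *
import sys
a,b=map(float,sys.argv[1:])
p=lev(a);q=bestq(p+[0,0,.12],np.pi/2+.08);env.move_pose(G(p+[0,0,.12],q),q);env.gripper_to(.6)
hit=env.move_straight(G(p,q),feed=.15,max_force=10);print(hit)
if not hit:
    env.gripper_to(0,effort=15);st()
    env.move_straight(G(lev((a+b)/2),q),feed=.04);env.move_straight(G(lev(b),q),feed=.04);env.wait(.3);st()
    env.gripper_to(.5);env.wait(.2);st();env.move_straight(G(lev(b)+[0,0,.2],q),feed=.25)
env.move_pose([.35,.45,.35],bestq([.35,.45,.35],0))
def edge(P):
    g=cv2.cvtColor(env.get_image("top"),cv2.COLOR_BGR2GRAY).astype(float);r=g[166:188,382:391].mean(1)
    i=np.argmax(r<90);print("top edge row",166+i-1+(r[i-1]-90)/(r[i-1]-r[i]))
edge(0)
for t in(50,55,60,65): print(t,(w2px("top",lev(t)+[.0088,0,.0019])[0,1]).round(2))
g=cv2.cvtColor(env.get_image("side"),cv2.COLOR_BGR2GRAY);v,u=np.nonzero(g[220:232,322:342]<60);print("side blob",u.mean()+322,v.mean()+220,len(u))
print(env.landmark_of("feed_grip","side"))
E
python3 - <<'E'
import cv2,numpy as np
g=cv2.imread("pics/f_side.png",0);v,u=np.nonzero(g[220:232,322:342]<60);print("before blob",u.mean()+322,v.mean()+220,len(u))
E
python3 nud.py 55 61
```

```text
before blob 331.0740740740741 227.01234567901236 81
False
t97.0 [ 0.643 -0.132  0.117] gap 0.326 gf 15.0 [-2.6 19.9  5.3]
t97.8 [ 0.651 -0.132  0.115] gap 0.319 gf 15.0 [-1.1 20.4  3.5]
t98.5 [ 0.65  -0.134  0.115] gap 0.493 gf 0.0 [-0.9 -0.5  0.1]
top edge row 173.96745562130178
50 180.61
55 177.4
60 174.34
65 171.45
side blob 333.4166666666667 226.5595238095238 84
[{'uv': [315.8, 323.7], 'conf': 0.71}, {'uv': [273.3, 246.4], 'conf': 0.69}, {'uv': [330.0, 224.7], 'conf': 0.49}]
```

```bash
python3 - <<'E'
from h import *
a=cv2.imread("pics/d1.png");b=env.get_image("top")
for n,(l,t,r,d) in dict(nests=(290,160,350,305),tray=(185,185,260,285),hopper=(405,215,525,325),beaker=(310,105,355,160),tipbox=(235,95,285,165)).items():
    x=cv2.absdiff(a,b)[t:d,l:r].max(2);print(n,x.max(),(x>40).sum())
st();env.job_done();st()
E
```

```text
nests 15 0
tray 21 0
hopper 25 0
beaker 29 0
tipbox 16 0
t102.0 [0.35 0.45 0.35] gap 0.501 gf 0.0 [-0.7 -1.  -1. ]
the job is handed in; nothing more can be done
the job is handed in; nothing more can be done
```

I handed the job in at 102 s. All seven caps should be in the hopper, though two overlap in the view. The emptied tray is flat on the bench, the round and oblong jars are seated in their nests (no square jar was present), and the feed lever measures about 60° in the images.

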